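# Park the coin tray under the till stand

### The arm

A 7-joint arm with a two-finger parallel gripper is mounted at the origin on a cart in front of the work surface, level with it; the furniture and walls round the work are solid. World frame = base frame: x ahead of the robot, y to its left, z up, the work surface at z = 0. Lengths are in m, angles in rad, forces in N, time in s.
With the tool pointing down it reaches from about 0.4 to 0.85 m from the base axis. Payload 10.4 kg.
Tool frame: the origin (TCP) lies on the centre line of the jaws, within the pads' length; the fingertips stand r.tip_extent ahead of it and the grasp point (between the pads) lies 3 mm ahead of it (r.tip_extent is the distance from the TCP to the fingertips, in m); z points along the fingers, y is the direction in which the jaws open and shut (so a half turn about z gives the same grasp; the last joint's range is limited). The gripper opens to 87 mm and grips with 3 to 60 N. Pads are 19 mm wide; open, the fingers measure 117 mm over their backs; the gripper's body (75 mm by 190 mm) begins 51 mm behind the grasp point.
Start: joints at [-1.326, 0.332, -0.065, 1.46, 0.022, 1.35, -0.088], TCP at [0.165, 0.603, 0.245] pointing down, gripper open.
Joint ranges: [-2.6, 2.6], [-0.5, 2.12], [-1.47, 1.34], [0.16, 2.42], [-1.27, 4.41], [0.06, 2.06], [-2.6, 2.6]. Speed limits (rad/s): [2.22, 2.22, 2.79, 2.79, 3.14, 3.14, 3.14].

### API

Orientations are given as a unit quaternion [x, y, z, w].
In Python, from bench import r gives the robot as it stands. The module is installed in compiled form; this text tells all that it offers.
- The arm moves only by the shell command python3 -m jog 'ROWS' [FORCE]. ROWS is JSON, a list of rows, each a list of 5 numbers: the shift along the tool's x, y, z in cm, then the turn about the tool's z in rad, then the closure, from 0 (fully open) to 1 (shut). A call has exactly 10 rows; each row shifts and turns the pose as measured when the row begins, along the tool's axes as they then stand; what a row does not reach is not made up. A row lasts 1/10 s, in which the tool goes at most 50 mm and 8.59 degrees, less where a joint would pass 70% of its speed; a pose out of reach is approached as far as the arm can. A call with a gripper value outside its range is refused whole. The fingers move at their own pace and stop on an object; FORCE is the grip in N (left out, the last holds). Time passes only in rows, so rows that do not move let the fingers close, or fill a call up. It gives the time, the measured TCP pose, the force and the opening at its end, in the units of the state.
- r.read_state(): the state, without advancing time (a new reading comes with each control period).
- r.camera(name): name is "scene" or "top" or "wrist"; returns a dict with "pixels" (400x640x3 uint8, red, green, blue), "fx", "fy", "cx", "cy" (pixels), "camera_from_world" (4x4, takes a point from world to camera coordinates). Camera axes: x right, y up, looking along -z (the intrinsics and any distortion apply to the point x, -y, -z); pixel columns grow to the right and rows downward; lengths in m; the calibration is good to about 2 mm. A picture is of the moment at which its call begins. There is no depth.
- r.close_job(): hands the job in, once; it reports no verdict.
The state is a dict: "time": time; "joint_positions": joint angles; "joint_vel": joint speeds; "joint_torque": joint torques, N m; "ee_pos": TCP position; "eef_rot": TCP orientation; "ft_force": force on the tool from outside, world axes, zero at the start; "torque": the same for the moment, N m; "width": finger opening in m.
Only numpy, scipy, OpenCV 4.12 (cv2) and the standard library are available. Lean on these libraries where they do the work, as an engineer would, in place of code of your own. Each camera call takes 0.05 s, during which the arm holds its last target. There are 200 camera calls.

### The job

Put the coin tray away under the till stand: keep it flat on the table, bring it square to the open front of the stand with its pull tab outwards, slide it in clear of the underside, and press it gently against the spring until the catch at the back snaps over its rear wall and holds it. The catch sits deeper or shallower from day to day, so feel for it rather than ramming the tray; then let go, and leave the things on and around the stand where they are.

Things in the scene. Friction and masses are not known exactly. Their poses are not given: they have to be found in the camera images.
- tray: Black open coin tray with coins and coin rolls fixed in it, 0.3 to 0.5 kg. Body 110 mm long (x) by 140 mm wide (y); front and side walls 46 mm high, rear wall (+x side, enters the stand first) 36 mm, walls 4 mm thick; slippery glides below. Origin: centre of the underside, z up. Tipped beyond about 10 degrees it would spill.
- tray_tab (a point): Where to grip the tray: middle of its upright pull tab, 76 mm in front (-x) of the tray's origin, 26 mm above the table; axes as the tray's. The tab is 14 mm thick (y), sticks out 42 mm from the middle of the front wall (21 mm either way from this point), runs from 9 to 43 mm above the table and ends in a round post 19 mm across.
- stand: Till stand: low bench of two grey steel cheeks and a light wooden deck, screwed to the table. Origin on the table under it, z up, +x into the stand; the open front faces -x. Cheeks from x = -58 to +100 mm, 144 mm apart inside (2 mm play each side of the tray), centred on y = 0. The tray pushing on any part of the stand with more than 20 N damages it.
- stand_mouth (a point): Point on the table in the middle of the stand's open front, at x = -58 mm of the stand, axes as the stand's. From here flared guide plates, 34 mm high, reach 22 mm outwards (-x), where they stand 170 mm apart. A sprung ejector meets the tray's rear wall 46 mm before home and pushes back with 2 N, rising to 4 N at home.
- stand_back (a point): Point on the table where the outside of the tray's rear wall comes at home (x = +26 mm of the stand), give or take 17 mm: the carriage with ejector, catch and stops is clamped anywhere in that span, hard to see. The catch snaps over the rear wall at a push of about 8 N; rubber stops begin 1 mm further (15 N per mm): a push of 12 to 15 N along x means home. Ease off before letting go. Not caught, it is thrown out again.
- deck: The stand's wooden deck, carried by stand with the same origin and axes: x = -62 to +104 mm, 164 mm wide, underside 54 mm and top 64 mm above the table. The tray's walls pass 8 mm below the underside and must not be lifted against it.
- jar_y0: Berry jar with a grey screw lid, 70 mm across, 86 mm high, standing on the back half of the deck; origin at the centre of its underside. Leave it alone.
- calculator: Dark pocket calculator, 68 x 115 x 13 mm, lying on the deck beside the jar; origin at the centre of its underside. Leave it alone.
- tape_roll_1: Beige roll of tape lying flat on the table, 66 mm across, 24 mm high; origin at the centre of its underside. Leave it alone.
- syrup_0: Dark syrup bottle with a white cap, 56 mm across, 193 mm high, standing on the table to the left; origin at the centre of its underside. Leave it alone.

How it is judged:
By the outcome, as a careful person would: the job done as asked, in the order asked, and still so for the second after the job is handed in, with the robot touching nothing.
It also fails if it takes over 72 s, if anything falls off the work surface, if the arm or the gripper's body presses on something with over 40 N, if the wrist force passes 120 N, or if a joint passes its speed limit or range.

## Working session

There is one attempt and no reset: what is moved stays moved. The work goes in short steps, Python scripts to look and compute and a shell command to move; the robot and the scene stay as the last step left them, time stands still between calls to the robot, and variables do not carry over. Pictures are saved under pics/ and viewed, about 8 in all and at most 12, crops included, and the job is handed in when it is done.

```bash
mkdir -p pics
cat > h.py <<'E'
import numpy as np,cv2
from bench import r
def snap(n,f):
    c=r.camera(n); cv2.imwrite('pics/'+f,c['pixels'][:,:,::-1]); np.save('pics/'+n+'_T.npy',c['camera_from_world'])
    np.save('pics/'+n+'_K.npy',[c['fx'],c['fy'],c['cx'],c['cy']]); return c
def px2w(n,u,v,z):
    T=np.load('pics/'+n+'_T.npy'); fx,fy,cx,cy=np.load('pics/'+n+'_K.npy')
    d=T[:3,:3].T@np.array([(u-cx)/fx,-(v-cy)/fy,-1]); o=-T[:3,:3].T@T[:3,3]
    return o+d*(z-o[2])/d[2]
def w2px(n,p):
    T=np.load('pics/'+n+'_T.npy'); fx,fy,cx,cy=np.load('pics/'+n+'_K.npy')
    q=T[:3,:3]@np.array(p)+T[:3,3]; return cx+fx*q[0]/-q[2], cy-fy*q[1]/-q[2]
E
python3 - <<'E'
from h import *
c=snap('top','top1.png'); print({k:v for k,v in c.items() if k!='pixels'})
snap('scene','scene1.png'); print(r.read_state(), r.tip_extent)
E
```

```text
{'fx': 505.2378715812604, 'fy': 505.2378715812604, 'cx': 308.80595683159623, 'cy': 206.13673160639127, 'camera_from_world': array([[ 0.00227649, -0.99981094, -0.01931066,  0.26256998],
       [ 0.9832345 , -0.00128305,  0.1823411 , -0.56432296],
       [-0.1823314 , -0.019402  ,  0.98304569, -1.10111865],
       [ 0.        ,  0.        ,  0.        ,  1.        ]])}
{'time': 0.1, 'joint_positions': array([-1.32557805,  0.33281829, -0.06468261,  1.46084506,  0.02158331,
        1.34988545, -0.08849725]), 'joint_vel': array([ 0.00011092, -0.00060557,  0.00171673, -0.00378978,  0.00010408,
        0.00011426,  0.00144786]), 'joint_torque': array([ 6.29610640e-04, -6.24540210e+01,  2.42963101e-02, -3.90719068e+01,
       -6.13784208e-02,  3.66602477e-02,  1.17825302e-04]), 'ee_pos': array([0.16531701, 0.60241874, 0.24383328]), 'eef_rot': array([ 1.33508475e-01,  9.91047471e-01, -6.27793916e-04, -6.17697160e-05]), 'ft_force': array([ 0.25988512, -0.18348447, -0.2407434 ]), 'torque': array([ 0.03664944, -0.03476212,  0.00208591]), 'width': 0.0870487465922883} 0.022
```

View pics/top1.png

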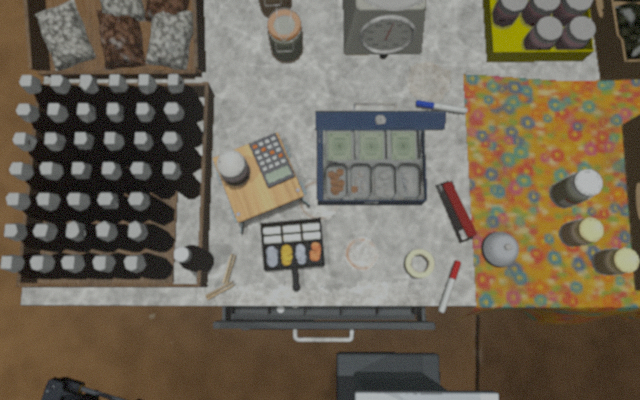

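View pics/scene1.png

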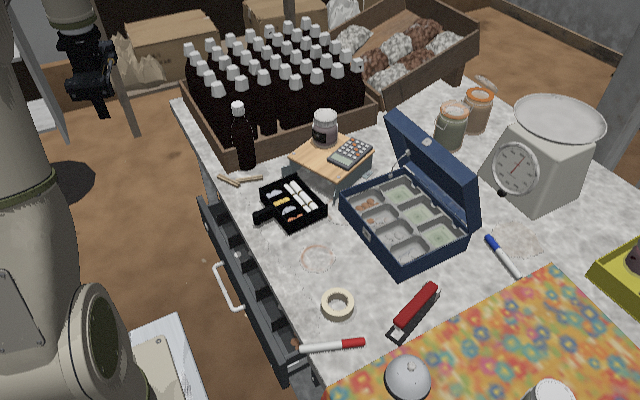

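The top view shows the wooden deck at about (260,180), with the jar at (233,167) and the calculator at (270,160). The tray is at (293,247) with its tab pointing down to (296,288), and the syrup bottle is at (190,257). I'll enlarge that area to measure corners.

Run:
```python
import cv2
a=cv2.imread('pics/top1.png')[120:300,200:340]
cv2.imwrite('pics/crop1.png',cv2.resize(a[:],None,fx=3.3*1.0,fy=3.3,interpolation=cv2.INTER_CUBIC))
```

```text
(no output)
```

View pics/crop1.png

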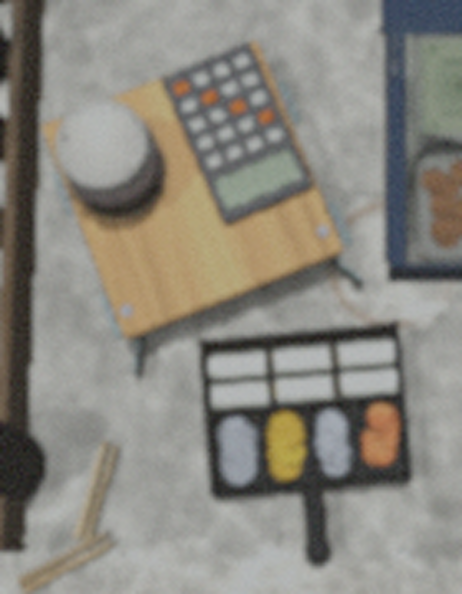

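Crop pixels. Deck corners: (45,127), (258,42), (341,250), (125,337). Tray corners: (203,345), (397,326), (409,480), (214,496). The tab post is at (318,552).

```bash
cat > fit.py <<'E'
from h import *
from scipy.optimize import least_squares
def fit(n,pix,pts):
    pts=np.array(pts,float)
    def w(p):
        c,s=np.cos(p[2]),np.sin(p[2]); return np.c_[p[0]+c*pts[:,0]-s*pts[:,1],p[1]+s*pts[:,0]+c*pts[:,1],pts[:,2]]
    f=lambda p:(np.array([w2px(n,q) for q in w(p)])-pix).ravel()
    g=px2w(n,*np.mean(pix,0),0.05)
    s=least_squares(f,[g[0],g[1],0]); print(s.x,np.degrees(s.x[2]),'res',s.fun.round(2)); return s.x
E
python3 - <<'E'
from fit import *
C=lambda L:np.array([(200+(u+.5)/3.3-.5,120+(v+.5)/3.3-.5) for u,v in L])
s=fit('top',C([(45,127),(258,42),(341,250),(125,337)]),[(.104,.082,.064),(.104,-.082,.064),(-.062,-.082,.064),(-.062,.082,.064)])
t=fit('top',C([(203,345),(397,326),(409,480),(214,496),(318,552)]),[(.055,.07,.036),(.055,-.07,.036),(-.055,-.07,.046),(-.055,.07,.046),(-.0875,0,.043)])
g=lambda p,x,y=0:(p[0]+np.cos(p[2])*x-np.sin(p[2])*y,p[1]+np.sin(p[2])*x+np.cos(p[2])*y)
print('tab',g(t,-.076),'mouth',g(s,-.058),'home tray',g(s,.026-.055),'home tab',g(s,-.029-.076),'plate tips tray origin',g(s,-.058-.022-.055-.02))
for n,u,v in(('syrup',188,252),('tape',418,263)): print(n,px2w('top',u,v,.1 if n=='syrup' else .024))
E
```

```text
[0.6125248  0.37199416 0.38576363] 22.10262763516997 res [-1.16 -0.91  0.1  -0.88  1.44  0.58 -0.41  1.07]
[0.47657398 0.3003899  0.09006767] 5.1604971741720504 res [-0.74  0.09  0.75  0.42  1.62  1.09 -1.15  1.79 -0.49 -3.39]
tab (np.float64(0.40088203740613837), np.float64(0.2935540104580989)) mouth (np.float64(0.5587871429331712), np.float64(0.35017068734065465)) home tray (np.float64(0.5856559728348435), np.float64(0.36108242321149586)) home tab (np.float64(0.5152411082649437), np.float64(0.3324861498948086)) plate tips tray origin (np.float64(0.4689155394689571), np.float64(0.31367281218646176))
syrup [0.45490479 0.52381591 0.1       ]
tape [0.43702107 0.01294905 0.024     ]
```

```bash
python3 -m jog '[[-3.5,-2.6,0,0,0],[-3.5,-2.6,0,0,0],[-3.5,-2.6,0,0,0],[-3.5,-2.6,0,0,0],[-3.5,-2.6,0,0,0],[-3.5,-2.6,0,0,0],[-3.5,-2.6,0,0,0],[-3.5,-2.6,0,0,0],[0,0,0,-0.14,0],[0,0,0,-0.14,0]]' 20
```

```text
time: 1.1
ee_pos: [0.3863, 0.3148, 0.2395]
eef_rot: [-0.01, 1.0, -0.003, -0.003]
ft_force: [-0.8, 0.3, 0.7]
width: 0.0868
```

Run:
```python
from h import *
c=snap('wrist','w1.png'); print(np.load('pics/wrist_T.npy'),np.load('pics/wrist_K.npy')); print(r.read_state()['ee_pos'])
```

```text
[[-0.0183805   0.99980958 -0.00655477 -0.30589032]
 [-0.96977846 -0.01942292 -0.24321285  0.40860109]
 [-0.24329385  0.0018863   0.96995079 -0.29157881]
 [ 0.          0.          0.          1.        ]] [343.55902627 343.55902627 318.80970232 205.27832635]
[0.38671077 0.31418921 0.23947707]
```

View pics/w1.png

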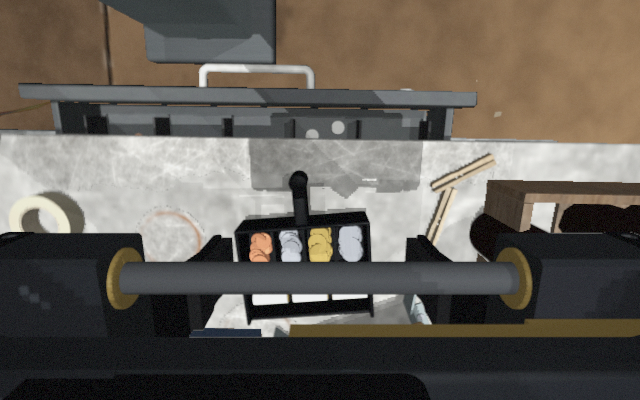

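The wrist view shows the tray with its post at (299,179). The front corners are at (235,223) and (369,212), and the rear corners at about (248,321) and (371,314). I'll fit the tray from these.

Run:
```python
from fit import *
t=fit('wrist',np.array([(371,314),(248,321),(235,223),(369,212),(299,179)]),[(.055,.07,.036),(.055,-.07,.036),(-.055,-.07,.046),(-.055,.07,.046),(-.0875,0,.043)])
fit('wrist',np.array([(235,223),(369,212),(299,179)]),[(-.055,-.07,.046),(-.055,.07,.046),(-.0875,0,.043)])
print('post',px2w('wrist',299,179,.043),px2w('wrist',302,215,.046), 'postTop',px2w('top',200+318/3.3,120+552/3.3,.043))
print(t[:2]-.069*np.array([np.cos(t[2]),np.sin(t[2])]))
```

```text
[0.4731359  0.30094018 0.08554387] 4.901302866460896 res [ 1.27 -6.78 -0.45 -6.71 -2.17  0.43  1.5   2.78 -0.07  8.11]
[0.46911747 0.30227369 0.10309706] 5.907026224515908 res [-1.81 -2.11  2.03 -2.15 -0.25  4.28]
post [0.37775914 0.29349641 0.043     ] [0.41398072 0.2968736  0.046     ] postTop [0.38113972 0.29058834 0.043     ]
[0.40438821 0.29504485]
```

Run:
```python
from fit import *
C=lambda u,v:(200+(u+.5)/3.3-.5,120+(v+.5)/3.3-.5)
print('front mid top',px2w('top',*C(311.5,488),.046),'wrist',px2w('wrist',302,217.5,.046))
fit('top',np.array([C(*q) for q in[(203,345),(397,326),(409,480),(214,496)]]),[(.055,.07,.036),(.055,-.07,.036),(-.055,-.07,.046),(-.055,.07,.046)])
a=cv2.imread('pics/w1.png')[160:330,220:390]
cv2.imwrite('pics/w1c.png',cv2.resize(a,None,fx=3.5,fy=3.5,interpolation=cv2.INTER_CUBIC))
```

```text
front mid top [0.42501955 0.295985   0.046     ] wrist [0.41660846 0.29689063 0.046     ]
[0.47856922 0.30068986 0.08887125] 5.091947383112826 res [-0.83 -0.8   0.65 -0.4   1.46  0.24 -1.3   0.86]
```

View pics/w1c.png

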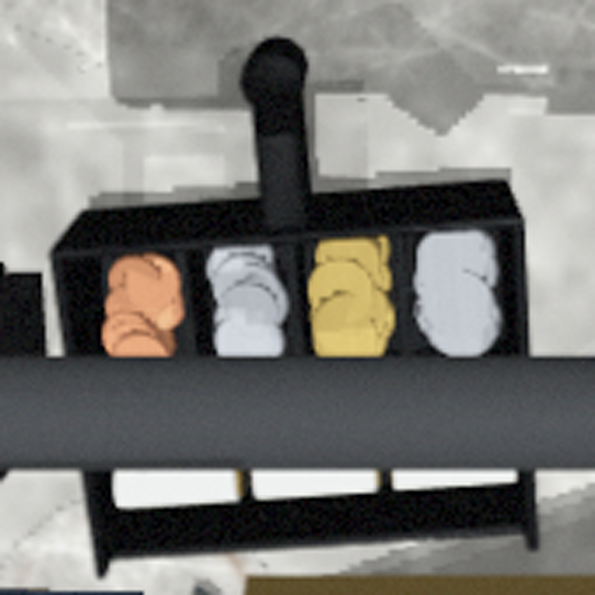

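The close-up shows the outer front face and side walls that run to the rear at full height. The front top corners are at (234.5,231.5) and (369,222), the rear ones at (249,324) and (372,316). I'll refit with these.

Run:
```python
from fit import *
C=lambda u,v:(200+(u+.5)/3.3-.5,120+(v+.5)/3.3-.5)
P=[(.055,.07,.046),(.055,-.07,.046),(-.055,-.07,.046),(-.055,.07,.046)]
for t in(fit('wrist',np.array([(372,316),(249,324),(234.5,231.5),(369,222)]),P),
  fit('top',np.array([C(*q) for q in[(203,345),(397,326),(409,480),(214,496)]]),P)):
    print('grip',t[:2]-.069*np.array([np.cos(t[2]),np.sin(t[2])]))
print('post',px2w('wrist',220+275/3.5,160+75/3.5,.043))
```

```text
[0.48011486 0.30149079 0.0954154 ] 5.466899488325248 res [ 2.22  1.24 -2.07  1.49 -1.28 -0.85  1.1  -1.19]
[0.47781582 0.30041357 0.08737987] 5.006497691769243 res [-1.18 -1.17  0.83 -0.72  1.55  0.62 -1.23  1.16]
grip [0.41142871 0.29491711]
grip [0.40907907 0.29439203]
post [0.38021192 0.29308056 0.043     ]
```

```bash
python3 -m jog '[[0,0,0,-0.07,0],[-1,-1.1,0,0,0],[-1,-1.1,0,0,0],[0,0,2.8,0,0],[0,0,2.8,0,0],[0,0,2.8,0,0],[0,0,2.8,0,0],[0,0,2.8,0,0],[0,0,1.5,0,0],[0,0,0,0,0]]'; python3 -c "
from bench import r;s=r.read_state();print(s['ee_pos'],s['eef_rot'])"
```

```text
time: 2.15
ee_pos: [0.4141, 0.2867, 0.0786]
eef_rot: [-0.029, 1.0, -0.004, -0.001]
ft_force: [-0.0, 0.3, 0.8]
width: 0.0867
[0.41414863 0.2867251  0.07858671] [-0.02865458  0.99957952 -0.00422144 -0.00136807]
```

```bash
python3 -m jog '[[0.5,0.8,0,-0.035,0],[0,0,0,0,0],[0,0,1.5,0,0],[0,0,1.5,0,0],[0,0,1.0,0,0],[0,0,0.6,0,0],[0,0,0,0,0],[0,0,0,0,0],[0,0,0,0,0],[0,0,0,0,0]]'
python3 - <<'E'
from h import *
s=r.read_state();print(s['ee_pos'],s['eef_rot']); snap('wrist','w2.png')
E
```

```text
time: 3.15
ee_pos: [0.4126, 0.2983, 0.0385]
eef_rot: [-0.045, 0.999, -0.001, 0.003]
ft_force: [0.0, 0.2, -0.5]
width: 0.087
[0.41256835 0.29826343 0.03850595] [-4.49249933e-02  9.98985822e-01 -5.39566023e-04  2.96345216e-03]
```

View pics/w2.png

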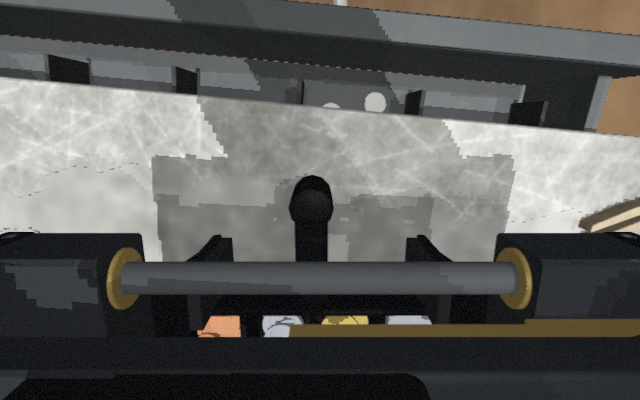

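The tab is parallel to the fingers, running from (312,195) to (310,260), about 4 mm to the −y side of the jaw centre at column 320. I'll correct that, lower and grip.

```bash
python3 -m jog '[[0.3,-0.3,0.4,0,0],[0,0,0.2,0,0],[0,0,0,0,0],[0,0,0,0,0.5],[0,0,0,0,0.8],[0,0,0,0,1],[0,0,0,0,1],[0,0,0,0,1],[0,0,0,0,1],[0,0,0,0,1]]' 25; python3 -c "
from bench import r;s=r.read_state();print(s['ee_pos'],s['eef_rot'],s['ft_force'],s['width'])"
```

```text
time: 4.2
ee_pos: [0.4098, 0.2948, 0.0324]
eef_rot: [-0.045, 0.999, -0.0, 0.003]
ft_force: [-0.6, 0.7, -1.0]
width: 0.0394
[0.40984305 0.29484078 0.03236735] [-4.48977278e-02  9.98986392e-01 -3.22904497e-04  3.20597525e-03] [-0.58215807  0.65218301 -0.97401083] 0.039389021751844965
```

```bash
python3 -m jog '[[0,0,0,0,1],[0,0,0,0,1],[0,0,0,0,1],[0,0,0,0,1],[0,0,0,0,1],[0,0,0,0,1],[0,0,0,0,1],[0,0,0,0,1],[0,0,0,0,1],[0,0,0,0,1]]' 25; python3 -c "
from bench import r;s=r.read_state();print(s['ee_pos'],s['eef_rot'],s['ft_force'],s['width'])"
```

```text
time: 5.2
ee_pos: [0.4098, 0.2949, 0.0324]
eef_rot: [-0.045, 0.999, -0.0, 0.003]
ft_force: [0.6, 0.0, 0.4]
width: 0.0137
[0.40984222 0.29488329 0.03239821] [-4.49640226e-02  9.98983341e-01 -2.84115539e-04  3.23128372e-03] [0.5633034  0.03846344 0.43853107] 0.01368732913104816
```

```bash
python3 -m jog '[[0.8,-0.4,0,0,1],[0.8,-0.4,0,0,1],[0.8,-0.4,0,0,1],[0,0,0,-0.06,1],[0,0,0,-0.06,1],[0,0,0,-0.06,1],[0,0,0,-0.06,1],[0,0,0,-0.06,1],[0,0,0,0,1],[0,0,0,0,1]]'
python3 - <<'E'
from h import *
s=r.read_state();print(s['ee_pos'],s['eef_rot'],s['ft_force'],s['torque']); snap('top','top2.png')
a=cv2.imread('pics/top2.png')[120:300,200:340]
cv2.imwrite('pics/top2c.png',cv2.resize(a,None,fx=3.3,fy=3.3,interpolation=cv2.INTER_CUBIC))
E
```

```text
time: 6.2
ee_pos: [0.3806, 0.2759, 0.0324]
eef_rot: [-0.198, 0.98, -0.001, 0.002]
ft_force: [0.4, 0.8, -0.7]
width: 0.0134
[0.38059444 0.27593306 0.03238438] [-0.19772216  0.98025462 -0.0010605   0.00238965] [ 0.42574961  0.83044481 -0.73670273] [ 0.3298008  -0.12220333  0.00886386]
```

View pics/top2c.png

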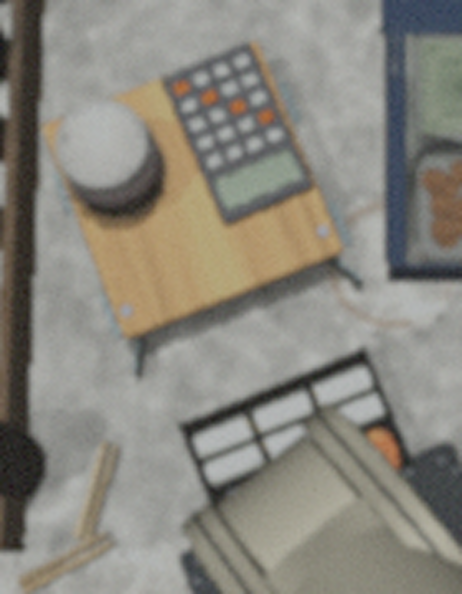

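The tray's rear edge runs from (183,427) to (367,350) in the crop, nearly parallel to the deck front, which runs from (125,337) to (341,250). The guide tips are at (138,374) and (360,284). I'll compute the offset.

Run:
```python
from fit import *
C=lambda u,v:np.array((200+(u+.5)/3.3-.5,120+(v+.5)/3.3-.5))
D=[(45,127),(258,42),(341,250),(125,337)]
s=fit('top',np.array([C(*q) for q in D+[(138,374),(360,284)]]),[(.104,.082,.064),(.104,-.082,.064),(-.062,-.082,.064),(-.062,.082,.064),(-.080,.085,.03),(-.080,-.085,.03)])
def loc(p): d=np.array(p[:2])-s[:2]; c,q=np.cos(s[2]),np.sin(s[2]); return np.array([c*d[0]+q*d[1],-q*d[0]+c*d[1]]).round(4)
for n,p,z in(('RL',(183,427),.046),('RR',(367,350),.046),('tipL',(138,374),.034),('tipR',(360,284),.034),('fl',(125,337),.064),('fr',(341,250),.064),('bl',(45,127),.064),('br',(258,42),.064),('jarlid',(103,143),.15),('calcfl',(229,221),.077),('calcfr',(312,186),.077)): print(n,loc(px2w('top',*C(*p),z)))
print('tcp',loc(r.read_state()['ee_pos']))
```

```text
[0.61227467 0.37185857 0.3867679 ] 22.160168410942422 res [-1.14 -0.76  0.11 -0.79  1.51  0.64 -0.31  1.2  -0.42 -0.23  0.22 -0.22]
RL [-0.1299  0.067 ]
RR [-0.1281 -0.0705]
tipL [-0.0816  0.0839]
tipR [-0.081  -0.0841]
fl [-0.0597  0.0804]
fr [-0.0593 -0.0794]
bl [0.1013 0.0802]
br [ 0.1023 -0.0811]
jarlid [0.0471 0.041 ]
calcfl [-0.014  -0.0152]
calcfr [-0.0127 -0.077 ]
tcp [-0.2508 -0.0015]
```

```bash
python3 -m jog '[[0,0.3,0,0.013,1],[0,0,0,0,1],[-0.8,0,0,0,1],[-0.8,0,0,0,1],[-0.8,0,0,0,1],[-0.8,0,0,0,1],[-0.8,0,0,0,1],[-0.8,0,0,0,1],[0,0,0,0,1],[0,0,0,0,1]]'
cat > st.py <<'E'
from h import *
s=r.read_state(); a=.3868; c,q=np.cos(a),np.sin(a); S=np.array([.61227,.37186])
R=lambda v:np.round([c*v[0]+q*v[1],-q*v[0]+c*v[1],v[2]],4)
p=s['ee_pos'].copy(); p[:2]-=S; e=s['eef_rot']
print('tcp',R(p),'rear',round(R(p)[0]+.122,4),'yaw-stand deg',round(np.degrees(2*np.arctan2(-e[0],e[1])-a),2),'F',R(s['ft_force']).round(2),'M',R(s['torque']).round(2),'rot',e.round(4),'w',s['width'].round(4))
E
python3 st.py
```

```text
time: 7.25
ee_pos: [0.4275, 0.2985, 0.0324]
eef_rot: [-0.189, 0.982, -0.001, 0.002]
ft_force: [-2.1, -1.3, 4.1]
width: 0.0136Traceback (most recent call last):
  File "st.py", line 5, in <module>
    print('tcp',R(p),'rear',round(R(p)[0]+.122,4),'yaw-stand deg',round(np.degrees(2*np.arctan2(-e[0],e[1])-a),2),'F',R(s['ft_force']).round(2),'M',R(s['torque']).round(2),'rot',e.round(4),'w',s['width'].round(4))
                                                                                                                                                                                                 ^^^^^^^^^^^^^^^^
AttributeError: 'float' object has no attribute 'round'
```

```bash
sed -i "s/,'w',s\['width'\].round(4)//" st.py; python3 st.py
```

```text
tcp [-0.1989  0.0017  0.0324] rear -0.0769 yaw-stand deg -0.34 F [-2.41 -0.43  4.14] M [0.25 0.27 0.05] rot [-0.1893  0.9819 -0.0013  0.0019]
```

```bash
python3 -m jog '[[0,0,0,-0.006,1],[-0.4,0,0,0,1],[-0.4,0,0,0,1],[-0.4,0,0,0,1],[-0.4,0,0,0,1],[-0.4,0,0,0,1],[-0.4,0,0,0,1],[-0.4,0,0,0,1],[0,0,0,0,1],[0,0,0,0,1]]'; python3 st.py
```

```text
time: 8.25
ee_pos: [0.4552, 0.3098, 0.0324]
eef_rot: [-0.193, 0.981, -0.001, 0.002]
ft_force: [-1.8, -1.0, 4.4]
width: 0.014
tcp [-0.1688  0.0018  0.0324] rear -0.0468 yaw-stand deg 0.05 F [-2.04 -0.21  4.44] M [0.18 0.29 0.03] rot [-0.1926  0.9813 -0.0013  0.0018]
```

```bash
python3 -m jog '[[-0.3,0,0,0,1],[-0.3,0,0,0,1],[-0.3,0,0,0,1],[-0.3,0,0,0,1],[-0.3,0,0,0,1],[-0.3,0,0,0,1],[-0.3,0,0,0,1],[-0.3,0,0,0,1],[0,0,0,0,1],[0,0,0,0,1]]'; python3 st.py
```

```text
time: 9.25
ee_pos: [0.4752, 0.3178, 0.0324]
eef_rot: [-0.193, 0.981, -0.003, -0.003]
ft_force: [-2.4, -1.7, 5.2]
width: 0.0137
tcp [-0.1474  0.0016  0.0324] rear -0.0254 yaw-stand deg 0.12 F [-2.91 -0.67  5.2 ] M [0.25 0.54 0.09] rot [-0.1932  0.9812 -0.0029 -0.0032]
```

```bash
python3 -m jog '[[-0.3,0,-0.03,0,1],[-0.3,0,0,0,1],[-0.3,0,0,0,1],[-0.3,0,0,0,1],[-0.3,0,0,0,1],[-0.3,0,0,0,1],[0,0,0,0,1],[0,0,0,0,1],[0,0,0,0,1],[0,0,0,0,1]]'; python3 st.py
```

```text
time: 10.25
ee_pos: [0.4878, 0.3229, 0.0323]
eef_rot: [-0.194, 0.981, -0.005, -0.009]
ft_force: [-2.8, -0.6, 3.2]
width: 0.0143
tcp [-0.1338  0.0016  0.0323] rear -0.0118 yaw-stand deg 0.16 F [-2.79  0.51  3.2 ] M [0.25 0.3  0.08] rot [-0.1935  0.981  -0.0046 -0.0089]
```

```bash
cat >> st.py <<'E'
from scipy.spatial.transform import Rotation
print('toolz in stand',R(Rotation.from_quat(e).as_matrix()[:,2]),'joints',s['joint_positions'].round(3))
E
python3 st.py
```

```text
tcp [-0.1338  0.0016  0.0323] rear -0.0118 yaw-stand deg 0.16 F [-2.79  0.51  3.2 ] M [0.25 0.3  0.08] rot [-0.1935  0.981  -0.0046 -0.0089]
toolz in stand [-0.0192 -0.0056 -0.9998] joints [-0.777  0.465  0.14   1.767 -0.077  0.936  1.356]
```

```bash
python3 -m jog '[[-0.5,0,0,0,1],[-0.5,0,0,0,1],[-0.4,0,0,0,1],[0,0,0,0,1],[0,0,0,0,1],[0,0,0,0,1],[0,0,0,0,1],[0,0,0,0,1],[0,0,0,0,1],[0,0,0,0,1]]'; python3 st.py
```

```text
time: 11.25
ee_pos: [0.4972, 0.3268, 0.0323]
eef_rot: [-0.194, 0.981, -0.006, -0.013]
ft_force: [-1.9, -1.8, 4.4]
width: 0.0139
tcp [-0.1235  0.0017  0.0323] rear -0.0015 yaw-stand deg 0.19 F [-2.41 -0.92  4.39] M [0.24 0.52 0.03] rot [-0.1938  0.9809 -0.0057 -0.0133]
toolz in stand [-0.0284 -0.0062 -0.9996] joints [-0.77   0.489  0.141  1.731 -0.082  0.957  1.364]
```

```bash
python3 -m jog '[[-0.5,0,-0.05,0,1],[-0.4,0,0,0,1],[-0.4,0,0,0,1],[-0.3,0,0,0,1],[0,0,0,0,1],[0,0,0,0,1],[0,0,0,0,1],[0,0,0,0,1],[0,0,0,0,1],[0,0,0,0,1]]'; python3 st.py
```

```text
time: 12.25
ee_pos: [0.5074, 0.3311, 0.0323]
eef_rot: [-0.194, 0.981, -0.007, -0.019]
ft_force: [-3.3, -2.2, 4.6]
width: 0.0137
tcp [-0.1125  0.0018  0.0323] rear 0.0095 yaw-stand deg 0.21 F [-3.89 -0.82  4.58] M [0.27 0.46 0.04] rot [-0.1939  0.9808 -0.0073 -0.0195]
toolz in stand [-0.0411 -0.007  -0.9991] joints [-0.762  0.516  0.141  1.689 -0.087  0.984  1.373]
```

Run:
```python
from h import *
snap('scene','scene2.png')
a=cv2.imread('pics/scene2.png')[90:260,220:400]
cv2.imwrite('pics/scene2c.png',cv2.resize(a,None,fx=3.5,fy=3.5,interpolation=cv2.INTER_CUBIC))
```

```text
(no output)
```

View pics/scene2c.png

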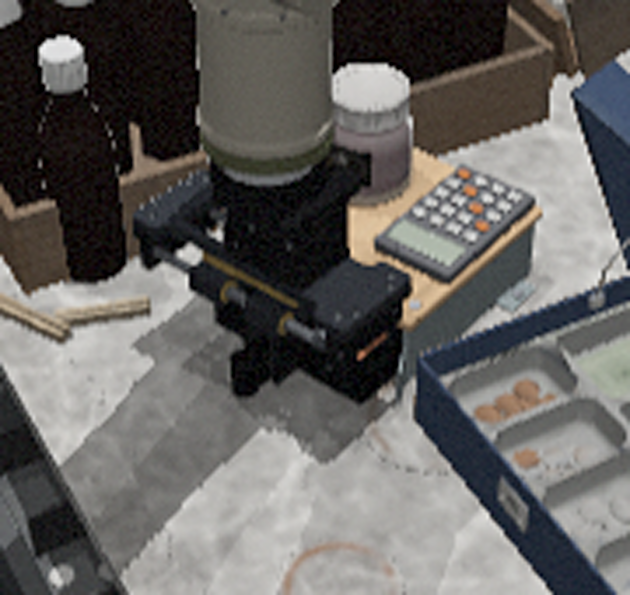

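The picture shows the tray nearly all under the deck, with the gripper in front of the stand and clear of the jar (370,130) and calculator (450,220). I'll continue in small steps.

```bash
python3 -m jog '[[-0.4,0,0,0,1],[-0.3,0,0,0,1],[-0.3,0,0,0,1],[-0.3,0,0,0,1],[-0.3,0,0,0,1],[-0.3,0,0,0,1],[-0.3,0,0,0,1],[-0.3,0,0,0,1],[-0.2,0,0,0,1],[-0.2,0,0,0,1]]'; python3 st.py
```

```text
time: 13.3
ee_pos: [0.512, 0.333, 0.0313]
eef_rot: [-0.195, 0.98, -0.015, -0.047]
ft_force: [-11.0, -5.9, 12.6]
width: 0.014
tcp [-0.1075  0.0019  0.0313] rear 0.0145 yaw-stand deg 0.3 F [-12.41  -1.3   12.58] M [ 0.07  2.84 -0.07] rot [-0.1945  0.9796 -0.0147 -0.0472]
toolz in stand [-0.0981 -0.0109 -0.9951] joints [-0.749  0.563  0.139  1.622 -0.099  1.062  1.387]
```

```bash
python3 -m jog '[[0,0,-0.15,0,1],[0,0,-0.1,0,1],[0,0,0,0,1],[0,0,0,0,1],[0,0,0,0,1],[0,0,0,0,1],[0,0,0,0,1],[0,0,0,0,1],[0,0,0,0,1],[0,0,0,0,1]]'; python3 st.py
```

```text
time: 14.3
ee_pos: [0.5103, 0.3322, 0.0319]
eef_rot: [-0.195, 0.98, -0.015, -0.049]
ft_force: [-4.1, -1.6, 1.1]
width: 0.014
tcp [-0.1093  0.0018  0.0319] rear 0.0127 yaw-stand deg 0.3 F [-4.36  0.1   1.11] M [ 0.27  0.43 -0.04] rot [-0.1945  0.9795 -0.0155 -0.0495]
toolz in stand [-0.1029 -0.0116 -0.9946] joints [-0.75   0.562  0.139  1.622 -0.099  1.067  1.387]
```

```bash
python3 -m jog '[[0.2,0,0,0,1],[0.1,0,0,0,1],[0,0,0,0,1],[0,0,0,0,1],[0,0,0,0,1],[0,0,0,0,1],[0,0,0,0,1],[0,0,0,0,1],[0,0,0,0,1],[0,0,0,0,1]]'; python3 st.py
```

```text
time: 15.3
ee_pos: [0.5085, 0.3314, 0.0322]
eef_rot: [-0.195, 0.98, -0.015, -0.048]
ft_force: [-1.9, -0.4, -2.0]
width: 0.0139
tcp [-0.1114  0.0017  0.0322] rear 0.0106 yaw-stand deg 0.3 F [-1.92  0.34 -2.03] M [0.35 0.02 0.01] rot [-0.1945  0.9796 -0.0152 -0.0482]
toolz in stand [-0.1002 -0.0116 -0.9949] joints [-0.751  0.556  0.139  1.63  -0.098  1.062  1.386]
```

Run:
```python
from h import *
snap('wrist','w3.png')
```

```text
(no output)
```

View pics/w3.png

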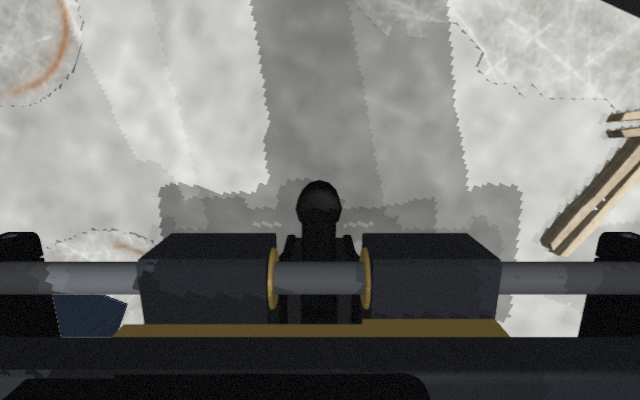

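Run:
```python
from h import *
from scipy.spatial.transform import Rotation as Ro
s=r.read_state(); T3=np.load('pics/wrist_T.npy'); 
R=Ro.from_quat(s['eef_rot']).as_matrix(); p=s['ee_pos']
# camera in tool frame (fixed)
Tw=np.eye(4);Tw[:3,:3]=R;Tw[:3,3]=p; CT=T3@Tw
# w2 pose
q2=[-4.49249933e-02,9.98985822e-01,-5.39566023e-04,2.96345216e-03]
T2=np.eye(4);T2[:3,:3]=Ro.from_quat(q2).as_matrix();T2[:3,3]=[.41257,.29826,.0385]
fx,fy,cx,cy=np.load('pics/wrist_K.npy')
def pr(P,M): q=M[:3,:3]@P+M[:3,3]; return (cx+fx*q[0]/-q[2]).round(1),(cy-fy*q[1]/-q[2]).round(1)
# world post end point (top far edge) from w2 pixel
M2=CT@np.linalg.inv(T2); o=-M2[:3,:3].T@M2[:3,3]; d=M2[:3,:3].T@np.array([(312-cx)/fx,-(176-cy)/fy,-1])
P=o+d*(.043-o[2])/d[2]; print('w2 post end world',P)
Tg=np.eye(4);Tg[:3,:3]=Ro.from_quat([-.04496,.99898,-.0003,.0032]).as_matrix();Tg[:3,3]=[.40984,.29488,.0324]
tool=np.linalg.inv(Tg)@np.r_[P,1]
print('tilted with tool:',pr(tool[:3],CT))
a=.3868; off=np.linalg.norm(P[:2]-np.array([.40984,.29488]))
for z in(.043,.046,.05): print('flat at z',z,pr(np.array([p[0]-off*np.cos(a),p[1]-off*np.sin(a),z]),T3))
```

```text
w2 post end world [0.36829235 0.29138311 0.043     ]
tilted with tool: (np.float64(319.9), np.float64(186.5))
flat at z 0.043 (np.float64(319.5), np.float64(182.1))
flat at z 0.046 (np.float64(319.5), np.float64(182.7))
flat at z 0.05 (np.float64(319.4), np.float64(183.6))
```

The post's far edge is seen at row 180. A flat tray predicts 182 and a tilted one 186.5, so the tray stayed flat and only the tool leans. The lean explains the downward press, so I'll compensate in z.

```bash
python3 -m jog '[[-0.3,0,-0.03,0,1],[-0.2,0,-0.03,0,1],[-0.2,0,-0.03,0,1],[-0.2,0,-0.03,0,1],[-0.2,0,-0.03,0,1],[-0.2,0,-0.03,0,1],[-0.2,0,-0.03,0,1],[-0.2,0,-0.03,0,1],[-0.2,0,-0.03,0,1],[-0.2,0,-0.03,0,1]]'; python3 st.py
```

```text
time: 16.35
ee_pos: [0.5119, 0.3329, 0.0321]
eef_rot: [-0.195, 0.978, -0.021, -0.069]
ft_force: [-13.1, -6.9, 8.9]
width: 0.0139
tcp [-0.1077  0.0018  0.0321] rear 0.0143 yaw-stand deg 0.35 F [-14.71  -1.42   8.93] M [ 0.26  2.02 -0.13] rot [-0.1947  0.9782 -0.0205 -0.0687]
toolz in stand [-0.1423 -0.0143 -0.9897] joints [-0.742  0.591  0.137  1.579 -0.106  1.121  1.395]
```

```bash
python3 -m jog '[[0.1,0,-0.1,0,1],[0.1,0,0,0,1],[0.1,0,0,0,1],[0,0,0,0,1],[0,0,0,0,1],[0,0,0,0,1],[0,0,0,0,1],[0,0,0,0,1],[0,0,0,0,1],[0,0,0,0,1]]'; python3 st.py
```

```text
time: 17.35
ee_pos: [0.5086, 0.3316, 0.0337]
eef_rot: [-0.195, 0.978, -0.021, -0.07]
ft_force: [-3.4, -1.1, 0.1]
width: 0.0138
tcp [-0.1112  0.0018  0.0337] rear 0.0108 yaw-stand deg 0.35 F [-3.53  0.25  0.09] M [ 0.35  0.22 -0.03] rot [-0.1947  0.9782 -0.0207 -0.0696]
toolz in stand [-0.1441 -0.0143 -0.9895] joints [-0.744  0.584  0.137  1.587 -0.106  1.122  1.393]
```

```bash
cat > post.py <<'E'
from h import *
def edge(img):
    g=img[100:260,316:324].astype(float).mean(axis=(1,2)); g=np.convolve(g,np.ones(3)/3,'valid')
    i=next(k for k in range(len(g)) if g[k]<70); return 101+i
if __name__=='__main__':
    i2=cv2.imread('pics/w2.png'); i3=cv2.imread('pics/w3.png'); print('w2',101+next(k for k,v in enumerate(i2[100:260,308:316].astype(float).mean(axis=(1,2))) if v<70),'w3',edge(i3))
    print('w3 end', px2w('wrist',320,edge(i3),.043))
    c=snap('wrist','w4.png'); e=edge(c['pixels']); P=px2w('wrist',320,e,.043); p=r.read_state()['ee_pos']
    a=.3868;u=np.array([np.cos(a),np.sin(a)])
    print('now',e,P,'post end stand x',u@(P[:2]-[.61227,.37186]),'tcp-post',u@(p[:2]-P[:2]))
E
python3 post.py
```

```text
w2 177 w3 180
w3 end [0.4690835  0.31553807 0.043     ]
now 182 [0.4705274  0.31622296 0.043     ] post end stand x -0.1522585654381978 tcp-post 0.04105311061577364
```

```bash
python3 -m jog '[[0.2,0,0.03,0,1],[0.2,0,0.03,0,1],[0.2,0,0.03,0,1],[0.1,0,0,0,1],[0,0,0,0,1],[0,0,0,0,1],[0,0,0,0,1],[0,0,0,0,1],[0,0,0,0,1],[0,0,0,0,1]]'; python3 st.py; python3 post.py
```

```text
time: 18.4
ee_pos: [0.5081, 0.3312, 0.0348]
eef_rot: [-0.194, 0.979, -0.019, -0.062]
ft_force: [1.0, 0.8, -2.2]
width: 0.0137
tcp [-0.1119  0.0016  0.0348] rear 0.0101 yaw-stand deg 0.31 F [ 1.26  0.31 -2.25] M [ 0.36 -0.44 -0.03] rot [-0.1944  0.9788 -0.0187 -0.0621]
toolz in stand [-0.1288 -0.0131 -0.9916] joints [-0.746  0.571  0.138  1.603 -0.103  1.103  1.39 ]
w2 177 w3 180
w3 end [0.46978108 0.31591342 0.043     ]
now 182 [0.46986719 0.31576906 0.043     ] post end stand x -0.15304122639422224 tcp-post 0.04118780277417388
```

```bash
python3 -m jog '[[0,0,0.03,0,1],[0,0,0,0,1],[0,0,0,0,1],[0,0,0,0,1],[0,0,0,0,1],[0,0,0,0,1],[0.1,0,0,0,1],[0.1,0,0,0,1],[0.1,0,0,0,1],[0.1,0,0,0,1]]'; python3 st.py
```

```text
time: 19.45
ee_pos: [0.5077, 0.3311, 0.0362]
eef_rot: [-0.194, 0.979, -0.017, -0.058]
ft_force: [4.3, 3.1, -4.5]
width: 0.0136
tcp [-0.1122  0.0017  0.0362] rear 0.0098 yaw-stand deg 0.28 F [ 5.09  1.22 -4.45] M [ 0.34 -1.3  -0.04] rot [-0.1942  0.9791 -0.0174 -0.0579]
toolz in stand [-0.12   -0.0121 -0.9927] joints [-0.748  0.563  0.138  1.612 -0.102  1.094  1.388]
```

A 5 N pull is resisted without the tray moving, so the catch holds. I'll set the load down to neutral before letting go.

```bash
python3 -m jog '[[-0.1,0,0.15,0,1],[0,0,0.1,0,1],[0,0,0.1,0,1],[0,0,0,0,1],[0,0,0,0,1],[0,0,0,0,1],[0,0,0,0,1],[0,0,0,0,1],[0,0,0,0,1],[0,0,0,0,1]]' 12; python3 st.py
```

```text
time: 20.45
ee_pos: [0.508, 0.3312, 0.0326]
eef_rot: [-0.194, 0.979, -0.017, -0.058]
ft_force: [0.5, 0.0, -1.5]
width: 0.014
tcp [-0.1119  0.0016  0.0326] rear 0.0101 yaw-stand deg 0.28 F [ 0.43 -0.17 -1.5 ] M [ 0.29 -0.42 -0.05] rot [-0.1942  0.9791 -0.0175 -0.0582]
toolz in stand [-0.1206 -0.0122 -0.9926] joints [-0.747  0.568  0.138  1.612 -0.102  1.089  1.389]
```

```bash
python3 -m jog '[[0,0,0,0,0.75],[0,0,0,0,0.6],[0,0,0,0,0.5],[0,0,0,0,0.5],[0,0,0,0,0.5],[0,0,0,0,0.5],[0,0,0,0,0.5],[0,0,0,0,0.5],[0,0,0,0,0.5],[0,0,0,0,0.5]]'; python3 st.py; python3 post.py
python3 -c "from bench import r; print(r.read_state()['width'])"
```

```text
time: 21.45
ee_pos: [0.5076, 0.3308, 0.0327]
eef_rot: [-0.194, 0.979, -0.018, -0.059]
ft_force: [-0.6, -0.2, 0.4]
width: 0.0432
tcp [-0.1124  0.0014  0.0327] rear 0.0096 yaw-stand deg 0.29 F [-0.58  0.06  0.43] M [ 0.05 -0.13 -0.03] rot [-0.1943  0.979  -0.0179 -0.0587]
toolz in stand [-0.1219 -0.0128 -0.9925] joints [-0.747  0.568  0.138  1.613 -0.102  1.09   1.389]
w2 177 w3 180
w3 end [0.46911724 0.31545871 0.043     ]
now 184 [0.46998428 0.31556991 0.043     ] post end stand x -0.15300790835524017 tcp-post 0.04056394056007318
0.04347142194593809
```

```bash
python3 -m jog '[[0.2,0,-1,0,0.4],[0.3,0,-1.5,0,0.4],[0.4,0,-2,0,0.4],[0.4,0,-2,0,0.4],[0.5,0,-2,0,0.4],[2,0,-2,0,0.4],[3,0,-2,0,0.4],[3,0,-2,0,0.4],[3,0,-2,0,0.4],[0,0,0,0,0.4]]'; python3 st.py
```

```text
time: 22.5
ee_pos: [0.4049, 0.2903, 0.2305]
eef_rot: [-0.194, 0.979, -0.016, -0.055]
ft_force: [-0.2, -0.5, 0.1]
width: 0.0524
tcp [-0.2228  0.0027  0.2305] rear -0.1008 yaw-stand deg 0.23 F [-0.36 -0.35  0.08] M [ 0.14 -0.15  0.01] rot [-0.1939  0.9794 -0.0157 -0.0549]
toolz in stand [-0.1136 -0.0099 -0.9935] joints [-0.82   0.142  0.136  1.73  -0.044  1.383  1.287]
```

```bash
python3 -m jog '[[2,0,-1,0,0.4],[2,3,-1,0,0.4],[0,4,0,0,0.4],[0,4,0,0,0.4],[0,4,0,0,0.4],[0,4,0,0,0.4],[0,0,0,0,0.4],[0,0,0,0,0.4],[0,0,0,0,0.4],[0,0,0,0,0.4]]'
python3 - <<'E'
from h import *
snap('scene','s5.png'); snap('top','t5.png')
a=cv2.resize(cv2.imread('pics/s5.png')[90:270,220:400],None,fx=2.2,fy=3.0/3*2.2); b=cv2.resize(cv2.imread('pics/t5.png')[120:300,200:340],None,fx=2.2,fy=2.2)
cv2.imwrite('pics/c5.png',np.hstack([a,b]))
E
```

```text
time: 23.5
ee_pos: [0.2976, 0.4559, 0.2616]
eef_rot: [-0.191, 0.98, -0.012, -0.051]
ft_force: [0.7, -0.7, 0.0]
width: 0.052
```

View pics/c5.png

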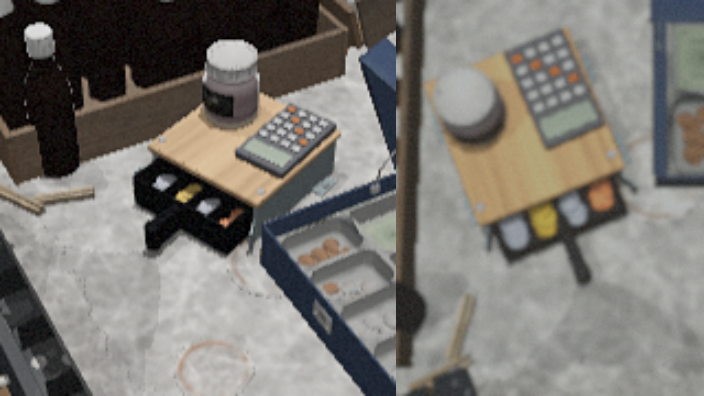

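The tray sits square and flat under the deck, with its tab outwards. The jar and calculator look unmoved. I'm handing in.

Run:
```python
from h import *
a=cv2.imread('pics/top1.png')[120:215,200:310].astype(int);b=cv2.imread('pics/t5.png')[120:215,200:310].astype(int)
print('deck diff mean/max',abs(a-b)[:60].mean(),abs(a-b)[:60].max())
r.close_job()
```

```text
deck diff mean/max 2.347929292929293 21
the job is handed in; nothing more can be done
```

The tray is in the stand, held by the catch with its tab outwards, and I handed the job in at about 23.6 s on the robot's clock. No verdict was reported.

**What I did:** I gripped the tab, turned the tray about 17° to line up with the stand, and slid it in flat on the table. I felt for the stop, pressed twice (12 N, then about 15 N along x), eased off, let go and backed the arm well clear.

**Checks that passed:**
- **Catch:** after the second press, a 5 N outward pull did not move the tray. On release the tab's post stayed at the same spot (-153.0 mm before and after), so the ejector did not throw it out.
- **Final pictures:** the tray looks square and flat under the deck. The back part of the deck, with the jar and most of the calculator, matches the first image to within noise. I did not measure the syrup bottle or tape roll again, but the arm did not go near the tape.

**Checks that failed or disagreed:**
- **First press:** the tray seemed to come back after it, so I pressed again.
- **Tool tilt:** the tool leaned up to about 8° under load and pressed down by up to 13 N. The tray was flat in the wrist image after the first press, when the lean was about 6°. While I tested the catch, the front of the tray may have lifted by up to about 4 mm before I set it down; I did not measure it.
- **Final depth:** the tray rests at about x = +10 mm of the stand by my measurement, near the shallow end of the allowed span. That is about 4 mm short of where the press stalled. The catch-to-stop travel should account for only about 2 mm of that; I put the rest down to the tool tilt, but did not confirm it.

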